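Unlock the yerba dispenser and hold its sprung arm back

TASK

The chute of the yerba dispenser needs brushing out, so its sprung arm has to be held back. With the flat steel opener from its block, lever the snap-in lock off its detent so that it springs out from behind the arm (tool only, no fingers on the lock), and stand the opener back in its block. Then gently push the upright arm back with the bare fingers, past its click, and finish while holding it there: do not let go, do not ram it, and leave the gourd, canister and bombilla where they are.

Things in the scene. Friction and masses are not known exactly. Their poses are not given: they have to be found in the camera images.
- dispenser: Yerba dispenser, fixed: a red box 240 (x) x 160 (y) x 90 mm high, its flat top (the deck) at z = 90. Origin: centre of its underside; own -x is the front (black chute mouth, faces roughly to the robot), +y to the left seen from the robot, z up. All mm positions below are in this frame. The sprung steel arm comes up through the deck at x -30, y 0; the steel lock lies just behind it
- hopper_lid (a point): Centre of the top of the dispenser's clear hopper with red lid, fixed at the back of the deck: x 63 to 119, y -68 to 68, top at z = 166
- pry_gap (a point): Centre of the floor of the pry gap, on the deck at (5, 33, 90), axes as the dispenser's. The gap is 14 mm wide along y (26 to 40), 31 mm long along x, 20 mm deep, open at the top and both ends: on its -y side the fixed lug, on its +y side the lock's upright tab. The opener's blade goes in upright with its 4 mm thickness along y; the fingers do not fit
- pry_lug (a point): Centre of the top of the fixed red lug, to lever against: x -9 to 22, y 16 to 26, stands 20 mm above the deck
- lock (a joint): Travel (m) of the snap-in lock along the dispenser's +y: 0 to 0.002 locked, 0.026 fully out. A steel beam on the deck (x -26 to -12, y -10 to 50, 12 mm high) that blocks the arm from behind, and an upright tab (lock_tab). A detent resists with up to about 6 N; pushed some 4 mm to +y it snaps past it, and its spring takes it out to 0.026, where it stays and the arm is free
- lock_tab (a point): Centre of the top of the lock's upright tab: x -12 to 22, y 40 to 50 while locked, 20 mm above the deck; it moves with the lock
- latch_arm (a joint): Angle (rad) of the sprung arm about latch_pivot: 0 at rest, leaning 0.2 to the front (-x); grows as it is pushed back (+x); stop at 0.8. Pushed 50 mm above the pivot it takes about 4 N at first, 7 N at 0.6; the click adds some 3 N between 0.27 and 0.42 and is passed at 0.5. It springs back to 0 when released. While the lock is in it stops at about 0.2
- latch_pivot (a point): The arm's pivot, inside the box at (-30, 0, 70), fixed; the hinge axis runs along the dispenser's y
- latch_top (a point): Middle of the arm's top edge, 86 mm from the pivot (about 154 mm above the counter at rest); moves with the arm. The arm is a flat steel bar 24 mm wide (y) and 6 mm thick with a round bead along the top edge
- opener: Flat steel opener, loose, about 90 g, stands blade down in its block. Origin: the blade's tip (centre of the lower end), z up along the handle. Blade 14 (x) x 4 (y) x 38 mm long (z 0 to 38); dark wooden handle 26 (x) x 22 (y) mm from z = 38 to 88 mm
- holder: Wooden block of the opener, fixed, 70 (x) x 56 (y) x 50 mm high. Origin: centre of its underside. In the middle of its top a pocket 24 (x) x 18 (y) mm, 45 mm deep; the opener stands in it with its handle's shoulder on the block's top, its tip 12 mm above the counter, its axes along the block's (either way round)
- gourd: Bystander: terracotta-coloured mate gourd, 80 mm across, 88 mm high, stands on the counter; origin under its centre
- canister: Bystander: closed glass canister with wooden lid, 84 mm across, 120 mm high; origin under its centre
- bombilla: Bystander: steel bombilla lying on the counter, about 213 mm long (along x), 8 mm thick, slotted flat end 22 mm wide; origin under its middle
Mind the look-alikes: they are no part of the job. There is more than one size of the opener; the one meant has the size given above. There is more than one size of the holder; the job needs the smaller.

How it is judged:
By the outcome, as a careful person would: the job done as asked, in the order asked, and still so for the second after the job is handed in, while the arm keeps its last pose, push and grip.
It also fails if it takes over 72 s, if anything falls off the work surface, if the arm or the gripper's body presses on something with over 40 N, if the wrist force passes 120 N, or if a joint passes its speed limit or range.

ROBOT

A 6-joint arm with a two-finger parallel gripper is mounted at the origin on the work surface. World frame = base frame: x ahead of the robot, y to its left, z up, the work surface at z = 0. Lengths are in mm, angles in rad, forces in N, time in s.
With the tool pointing down it reaches from about 275 to 825 mm from the base axis. Payload 5.2 kg.
Tool frame: the origin (TCP) lies at the very end of the fingers, on their centre line; the grasp point (between the pads) lies 19 mm behind it; z points along the fingers, y is the direction in which the jaws open and shut (so a half turn about z gives the same grasp; the last joint's range is limited). The gripper opens to 93 mm and grips with 3 to 60 N. Pads are 15 mm wide; open, the fingers measure 128 mm over their backs; the gripper's body (75 mm by 188 mm) begins 65 mm behind the grasp point.
Start: joints at [0.947, 0.259, 1.535, -0, 1.348, -0.203], TCP at [224.649, 502.033, 218.653] pointing down, gripper open.
Joint ranges: [-3.14, 3.14], [-0.91, 2.08], [0.19, 2.58], [-1.22, 4.36], [0.22, 2.71], [-3.12, 3.12]. Speed limits (rad/s): [2.57, 2.57, 3.14, 3.14, 3.14, 3.14].

INTERFACE

Orientations are given as [roll, pitch, yaw] about the fixed x, y, z axes, in that order (R = Rz(yaw) Ry(pitch) Rx(roll)).
In Python, from bench import robot gives the robot as it stands. The module is installed in compiled form; this text tells all that it offers. Calls block until the motion is done:
- robot.move_ptp(position, orientation): joint-space move of the TCP to a pose.
- robot.move_linear(position, ori=None, speed=150, f_stop=None): straight line of the TCP; ori=None keeps the orientation; speed is the mean speed in mm/s. With f_stop (N) it stops when the force on the tool has changed by that much, and returns True; else False.
- robot.move_j(angles): joint-space move.
- robot.move_gripper(opening): opening from 0.0 (shut) to 1.0 (fully open); the grip force is fixed at half the most; returns when the fingers have stopped.
- robot.sleep(seconds).
- robot.inverse_kinematics(position, orientation): joint angles nearest the present ones, or None.
- robot.get_image(name): name is "scene" or "top"; returns a dict with "img" (400x640x3 uint8, blue, green, red), "fovy" (degrees; the focal length in pixels is half the picture's height over the tangent of half this angle, whatever the lens; pixels are square), "cx", "cy" (the principal point, pixels), "eye" and "orientation" of the camera in the world. Camera axes: x right, y down, z forward; pixel columns grow to the right and rows downward; lengths in mm; the calibration is good to about 2 mm. A picture is of the moment at which its call begins. There is no depth.
A pose or a line that the arm cannot do raises robot.MotionError and nothing moves.
- robot.hand_in(): hands the job in, once; it reports no verdict.
Readings, each from a call of its own:
- robot.current_t(): time.
- robot.current_qpos(): joint angles.
- robot.current_joint_vel(): joint speeds.
- robot.current_joint_efforts(): joint torques, N m.
- robot.current_tcp_pos(): TCP position.
- robot.current_eef_rot(): TCP orientation.
- robot.current_contact_force(): force on the tool from outside, world axes, zero at the start.
- robot.current_ft_torque(): the same for the moment, N m.
- robot.current_gripper_width(): opening from 0.0 (shut) to 1.0 (fully open).
Only numpy, scipy, OpenCV 4.12 (cv2) and the standard library are available. Lean on these libraries where they do the work, as an engineer would, in place of code of your own. Each camera call takes 0.05 s, during which the arm holds its last target. There are 200 camera calls.

## Working session

There is one attempt and no reset: what is moved stays moved. The work goes in short steps, each a Python script; the robot and the scene stay as the last script left them, time stands still between calls to the robot, and variables do not carry over. Pictures are saved under pics/ and viewed, about 8 in all and at most 12, crops included, and the job is handed in when it is done.

```bash
mkdir -p pics; cat > h.py <<'E'
import numpy as np, cv2
from scipy.spatial.transform import Rotation as R
from bench import robot
def cam(name):
    d=robot.get_image(name); np.save('pics/%s.npy'%name,d,allow_pickle=True); return d
def load(name): return np.load('pics/%s.npy'%name,allow_pickle=True).item()
def rot(o):
    o=np.array(o,float)
    return o if o.shape==(3,3) else (R.from_euler('xyz',o).as_matrix() if o.size==3 else R.from_quat(o).as_matrix())
def ray(d,u,v):
    f=200/np.tan(np.radians(d['fovy'])/2)
    r=rot(d['orientation'])@np.array([(u-d['cx'])/f,(v-d['cy'])/f,1]); return np.array(d['eye'],float),r
def onz(d,u,v,z):
    e,r=ray(d,u,v); return e+r*(z-e[2])/r[2]
def proj(d,p):
    f=200/np.tan(np.radians(d['fovy'])/2)
    c=rot(d['orientation']).T@(np.array(p,float)-np.array(d['eye'],float)); return np.array([d['cx']+f*c[0]/c[2],d['cy']+f*c[1]/c[2]])
E
python3 - <<'E'
from h import *
for n in('scene','top'):
    d=cam(n); print(n,{k:v for k,v in d.items() if k!='img'}); cv2.imwrite(f'pics/{n}0.png',d['img'])
print(robot.current_t(),robot.current_eef_rot(),robot.current_contact_force())
E
```

```text
scene {'fovy': 54.53711008591162, 'cx': 318.5112057320058, 'cy': 195.5158563330397, 'eye': array([1137.86013049,  131.84257814,  832.03062895]), 'orientation': array([-2.46170036,  0.01130863,  1.71777587])}
top {'fovy': 54.49771014601853, 'cx': 318.2531764714102, 'cy': 189.81005936202453, 'eye': array([ 484.67354025,   22.03831802, 1130.01173036]), 'orientation': array([-3.05273178,  0.02018555, -1.55655623])}
0.1 [-3.13997909e+00 -3.17896594e-04  2.72080351e+00] [-0.51098002 -0.02629164 -0.47364655]
```

View pics/scene0.png

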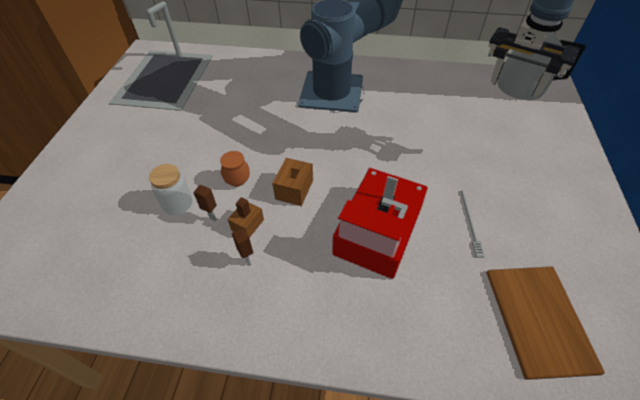

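View pics/top0.png

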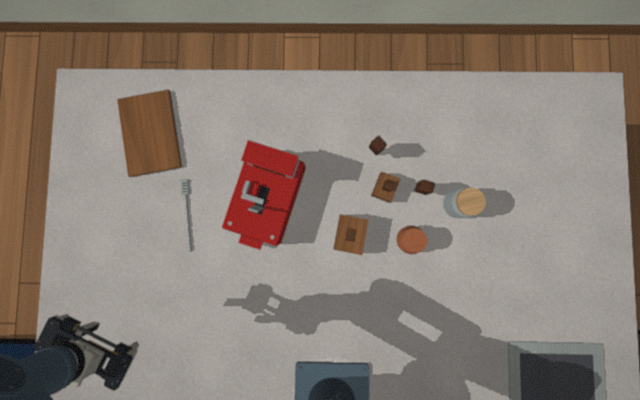

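Scene picture: the dispenser is at (380,220), with its chute side facing the robot and the clear hopper towards the camera. There are two blocks: a smaller one at (246,218) holding an opener, and a larger empty one at (294,181). Other openers are at (205,198) and (243,245). In the top picture the dispenser is at (265,195), the small block at (386,186) with its opener at (390,185), the large block at (351,235), and the stray openers at (377,145) and (425,187). I'll enlarge these to confirm.

```bash
python3 - <<'E'
from h import *
s=load('scene')['img'];t=load('top')['img']
r=lambda im,x,y,w,h:cv2.resize(im[y:y+h,x:x+w],(400,300),interpolation=cv2.INTER_CUBIC)
a=np.vstack([np.hstack([r(s,180,155,140,105),r(t,325,120,140,105)]),np.hstack([r(s,325,160,120,90),r(t,210,140,120,90)])])
cv2.imwrite('pics/crop1.png',a)
E
```

```text
(no output)
```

View pics/crop1.png

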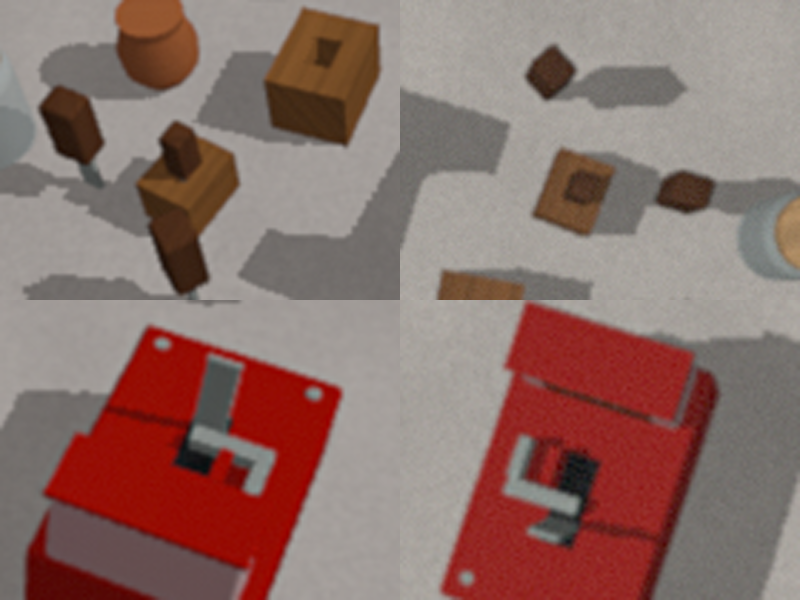

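```bash
python3 - <<'E'
from h import *
from scipy.optimize import least_squares
T=load('top');S=load('scene')
c=lambda u,v:(210+u/3.3333,140+v/3.3333)
e=lambda u,v:(325+u/3.3333,160+v/3.3333)
C=[(T,c(127,3),(119,68,166)),(T,c(293,52),(119,-68,166)),(T,c(105,72),(63,68,166)),
(S,e(342,88),(-120,80,90)),(S,e(148,26),(-120,-80,90)),(S,e(85,133),(63,-68,166)),(S,e(45,193),(119,-68,166)),(S,e(245,267),(119,68,166))]
W=lambda p,q:np.r_[R.from_euler('z',p[2]).as_matrix()[:2,:2]@q[:2]+p[:2],q[2]]
f=lambda p:np.concatenate([proj(d,W(p,np.array(q,float)))-px for d,px,q in C])
r=least_squares(f,[560,130,-.3],loss='soft_l1',x_scale=[100,100,.3]);print('disp',r.x,np.round(f(r.x).reshape(-1,2),1).tolist())
# block & openers in top view
img=T['img'];hsv=cv2.cvtColor(img,cv2.COLOR_BGR2HSV)
print(hsv[240,360],hsv[185,389],hsv[193,383],hsv[300,450])
m=cv2.inRange(hsv,(5,90,20),(22,255,255));m[:,:325]=0;m[:130]=0;m[262:]=0
cs,_=cv2.findContours(m,0,2)
for k in cs:
    if cv2.contourArea(k)<60: continue
    b=cv2.boxPoints(cv2.minAreaRect(k)); print(cv2.contourArea(k),np.round(b,1).tolist())
    for z in(50,):
        w=np.array([onz(T,u,v,z)[:2] for u,v in b]);print('  z50 ctr',w.mean(0).round(1),'edges',(w[1]-w[0]).round(1),(w[2]-w[1]).round(1))
dk=cv2.inRange(hsv,(0,60,0),(25,255,75));dk[:,:370]=0;dk[:,402:]=0;dk[:172]=0;dk[205:]=0
print('dark',cv2.countNonZero(dk))
b=cv2.minAreaRect(cv2.findNonZero(dk));print(b,onz(T,*b[0],98))
E
```

```text
disp [ 5.64485368e+02  1.93528842e+02 -2.95357556e-01] [[-0.7, -2.3], [0.5, -1.0], [-1.2, -2.1], [1.5, -1.7], [-0.3, -2.6], [-2.8, -1.7], [-1.0, -0.9], [1.0, 0.0]]
[ 13 138 120] [ 10 141  78] [ 13 135 117] [ 12  15 169]
601.5 [[392.0, 239.0], [411.0, 220.0], [431.5, 240.5], [412.5, 259.5]]
  z50 ctr [ 446.2 -213.7] edges [ 52.9 -52.4] [-55.3 -55.6]
946.5 [[333.3999938964844, 248.89999389648438], [340.1000061035156, 214.1999969482422], [368.29998779296875, 219.5], [361.70001220703125, 254.3000030517578]]
  z50 ctr [458.9 -46.5] edges [ 95.7 -17.3] [-13.8 -78.1]
563.5 [[457.0, 188.0], [484.0, 188.0], [484.0, 214.0], [457.0, 214.0]]
  z50 ctr [ 554.9 -376. ] edges [  0.9 -74.3] [-71.9   1.7]
157.0 [[414.6000061035156, 190.3000030517578], [417.8999938964844, 178.6999969482422], [433.8999938964844, 183.3000030517578], [430.6000061035156, 194.89999389648438]]
  z50 ctr [ 592.7 -249.3] edges [32.6 -9.5] [-12.3 -44.1]
474.0 [[371.5, 194.8000030517578], [381.0, 171.0], [400.0, 178.60000610351562], [390.3999938964844, 202.39999389648438]]
  z50 ctr [ 591.8 -142.6] edges [ 67.  -26.4] [-20.7 -52.7]
137.0 [[368.0, 146.0], [378.0, 136.0], [386.0, 144.0], [376.0, 154.0]]
  z50 ctr [ 709.2 -118.3] edges [ 28.9 -28. ] [-22.7 -22.4]
1092.5 [[627.0, 130.0], [639.0, 130.0], [639.0, 261.0], [627.0, 261.0]]
  z50 ctr [ 578.3 -818.9] edges [  0.3 -32.9] [-360.7   20.9]
dark 55
((388.5500183105469, 185.35000610351562), (10.119288444519043, 10.435516357421875), 18.43494987487793) [ 590.57835578 -142.76919246   98.        ]
```

```bash
cat >> h.py <<'E'
DP=np.array([564.5,193.5,-.295])
def W(q,p=None):
    p=DP if p is None else p
    q=np.array(q,float); return np.r_[R.from_euler('z',p[2]).as_matrix()[:2,:2]@q[:2]+p[:2],q[2]]
E
python3 - <<'E'
from h import *
T=load('top');S=load('scene')
print('opener S crop',(proj(S,(591,-143,100))-[180,155])*2.857, 'T crop',(proj(T,(591,-143,100))-[325,120])*2.857+[400,0])
a=[]
P=[(-12,40,110),(-12,50,110),(22,50,110),(22,40,110)],[(-9,16,110),(22,16,110),(22,26,110),(-9,26,110)],[(-26,-10,102),(-12,-10,102),(-12,50,102),(-26,50,102)],[(-47,12,154),(-47,-12,154)],[(-120,-80,90),(-120,80,90),(120,80,90),(120,-80,90)],[(63,68,166),(119,68,166),(119,-68,166),(63,-68,166)]
for d,o in((S,(340,160)),(T,(210,135))):
    im=cv2.resize(d['img'][o[1]:o[1]+120,o[0]:o[0]+100],None,fx=4,fy=4,interpolation=cv2.INTER_CUBIC)
    for L in P:
        q=np.array([(proj(d,W(x))-o+.5)*4 for x in L]).astype(np.int32); cv2.polylines(im,[q],True,(255,255,0),1)
    a.append(im)
cv2.imwrite('pics/ov.png',np.hstack(a))
E
```

```text
opener S crop [178.47063023 127.1108001 ] T crop [582.15504838 186.04134243]
```

View pics/ov.png

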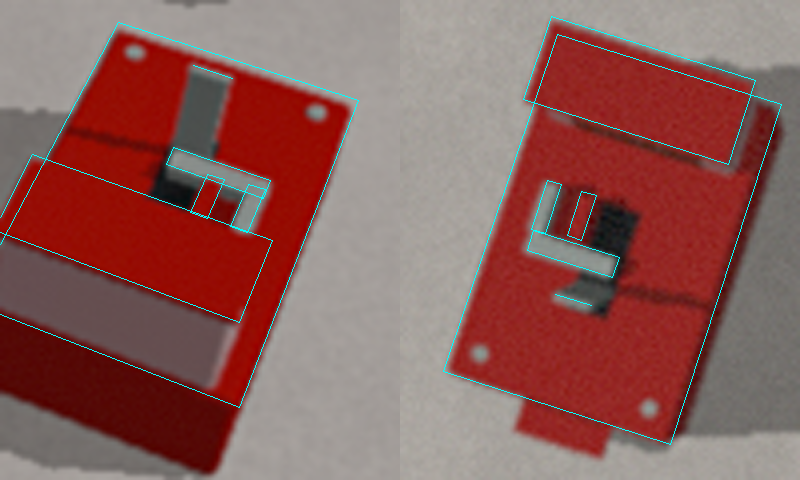

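The overlay of the estimated dispenser pose lands on the lock, tab and lid in both views to about 2 mm. The opener's position also agrees across the views. It stands in the smaller block (measured 72x57) and has the short handle. The strays at top (377,145) and (425,187) stand outside any block, so they are not the one meant. Picking now.

```bash
python3 - <<'E'
from h import *
y=-.375+np.pi; o=[np.pi,0,y]
robot.move_ptp([591,-143,190],o)
robot.move_gripper(0.6)
print(robot.move_linear([591,-143,62],speed=90,f_stop=8), robot.current_tcp_pos())
robot.move_gripper(0.0)
print('w',robot.current_gripper_width()*93,robot.current_t(),robot.current_contact_force())
d=cam('top');s=cam('scene')
robot.move_linear([591,-143,150],speed=100)
print('w',robot.current_gripper_width()*93,robot.current_contact_force(),robot.current_t())
d=cam('scene');t=cam('top')
a=cv2.resize(d['img'][120:270,150:350],(800,600)[:2] and (400,300),interpolation=3);b=cv2.resize(t['img'][100:250,300:500],(400,300),interpolation=3)
cv2.imwrite('pics/pick.png',np.hstack([a,b]))
E
```

```text
False [ 591.45381808 -143.18623157   62.68698472]
w 22.07145847570071 5.7167 [0.65498055 0.15852056 0.69083942]
w 22.09084048205857 [ 0.13024286  0.00148107 -0.98930365] 6.85
```

View pics/pick.png

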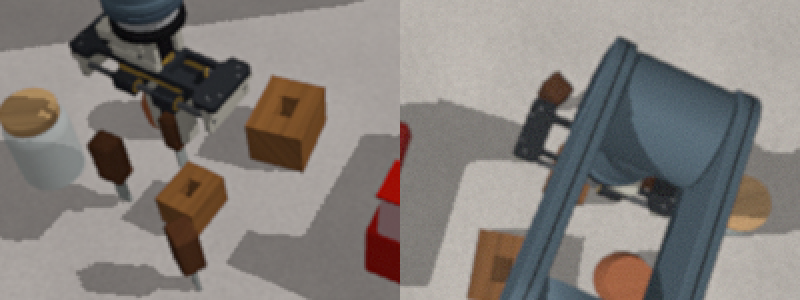

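The lifted opener is in the grip, 22.07 mm wide as specified, and the small block at crop (190,190) shows its empty pocket. Next: over to the gap, down, and pry.

```bash
python3 - <<'E'
from h import *
o=[np.pi,0,DP[2]+np.pi]
robot.move_linear([591,-143,225],speed=150)
robot.move_ptp(W((5,33,225)),o)
hit=robot.move_linear(W((5,33,147)),speed=50,f_stop=5)
print(hit,robot.current_tcp_pos(),robot.current_contact_force(),robot.current_t())
Rz=R.from_euler('z',-DP[2]).as_matrix()
if robot.current_tcp_pos()[2]<152:
    z=robot.current_tcp_pos()[2]+ (1 if hit else 0)
    for k in range(1,15):
        robot.move_linear(W((5,33+k,z)),speed=15)
        f=Rz@robot.current_contact_force(); print(k,f.round(1))
    d=cam('scene');t=cam('top')
    a=cv2.resize(d['img'][130:280,310:460],(400,400),interpolation=3);b=cv2.resize(t['img'][120:270,200:350],(400,400),interpolation=3)
    cv2.imwrite('pics/pry.png',np.hstack([a,b]))
print(robot.current_t())
E
```

```text
False [579.08983152 223.66588254 147.35212305] [-0.78847885 -0.3261516  -0.34466034] 10.6833
1 [-0.3  0.3 -0.2]
2 [-0.3 -0.2 -1.2]
3 [-0.5  0.2 -0.2]
4 [-0.2  0.7 -0.9]
5 [ 0.7 -0.3 -0.1]
6 [ 0.1 -0.7 -1. ]
7 [-0.7 -2.8 -0.6]
8 [ 0.3 -4.3 -0.2]
9 [-0.7 -7.3  1.1]
10 [ 0.3 -9.6  1.1]
11 [ -0.3 -11.    2.1]
12 [ -0.  -11.8   1.9]
13 [ -0.5 -15.1   2.9]
14 [ 0.3 -0.3 -0.6]
14.2833
```

View pics/pry.png

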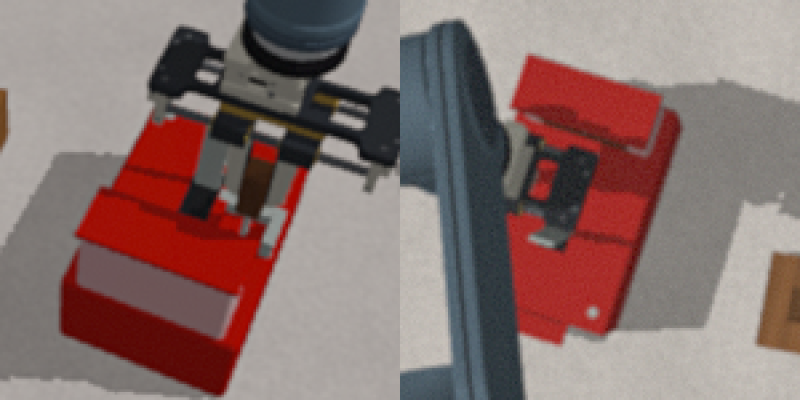

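Force built to 15 N and dropped to zero: the lock snapped. In the picture the tab at (268,230) has moved out towards the +y side. I'll lift the opener, take it back over the block, and check its tilt and the lock.

```bash
python3 - <<'E'
from h import *
p=robot.current_tcp_pos()
robot.move_linear([p[0],p[1],225],speed=100)
robot.move_ptp([591,-143,225],[np.pi,0,-.375+np.pi])
robot.move_linear([591,-143,118],speed=150)
print('w',robot.current_gripper_width()*93,robot.current_t())
d=cam('scene')
o=(330,150);im=cv2.resize(d['img'][150:250,330:430],(400,400),interpolation=3)
for L in ([(-26,16,102),(-12,16,102),(-12,76,102),(-26,76,102)],):
    cv2.polylines(im,[np.array([(proj(d,W(x))-o+.5)*4 for x in L]).astype(np.int32)],True,(255,255,0),1)
b=cv2.resize(d['img'][140:240,195:295],(400,400),interpolation=3)
for q in((591,-143,118),(591,-143,68)): 
    u=((proj(d,q)-(195,140)+.5)*4).astype(int);cv2.circle(b,tuple(map(int,u)),4,(255,255,0),1)
cv2.imwrite('pics/ret.png',np.hstack([im,b]))
E
```

```text
w 21.974891083637193 17.4917
```

View pics/ret.png

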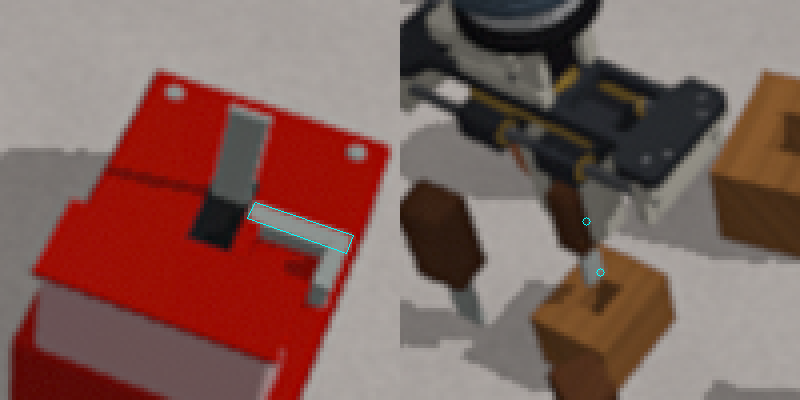

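```bash
python3 - <<'E'
from h import *
d=load('scene')
print(proj(d,(591,-143,99.3)),'seen ~241,201');print(proj(d,(591,-143,67.3)),'seen ~243,211')
J=np.array([proj(d,np.array((591,-143,67))+10*np.eye(3)[i])-proj(d,(591,-143,67)) for i in range(3)]);print(J)
print(robot.current_tcp_pos(),robot.current_eef_rot())
a=cv2.resize(cv2.imread('pics/pick.png')[100:180,130:230],(400,320),interpolation=3)
b=cv2.resize(d['img'][175:225,215:265],(400,400),interpolation=3)[:320]
cv2.imwrite('pics/cmp.png',np.hstack([a,b]))
E
```

```text
[242.51530316 199.67095503] seen ~241,201
[244.62750581 207.67976995] seen ~243,211
[[-1.07415291  3.20662837]
 [ 3.91647653  0.44427618]
 [-0.64791121 -2.45667759]]
[ 591.91291774 -143.11593631  119.25928161] [-3.14150458e+00  2.31988808e-03  2.76699222e+00]
```

View pics/cmp.png

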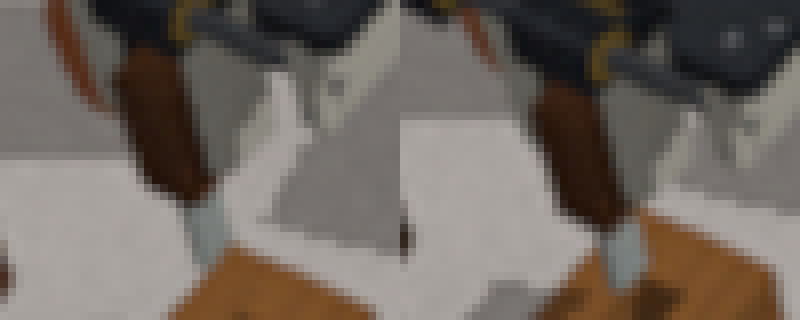

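Lock: the cyan outline for 26 mm travel lies exactly on the beam (crop (300,230)), so it is fully out. The opener's tip is offset from nominal by the same amount as when it was picked, (-1.5,+3) px both times, so it has not slipped. It goes back along the same line.

```bash
python3 - <<'E'
from h import *
hit=robot.move_linear([591,-143,62],speed=50,f_stop=5)
print(hit,robot.current_tcp_pos(),robot.current_contact_force())
z=robot.current_tcp_pos()[2]
if z<66:
    robot.move_gripper(0.6)
    robot.move_linear([591,-143,190],speed=150)
    robot.move_gripper(0.0)
    o=[np.pi,0,DP[2]+np.pi]
    robot.move_ptp(W((-90,0,190)),o)
    robot.move_linear(W((-90,0,128)),speed=120)
    d=cam('scene')
    a=cv2.resize(d['img'][150:250,195:295],(400,400),interpolation=3);b=cv2.resize(d['img'][130:230,330:430],(400,400),interpolation=3)
    cv2.imwrite('pics/put.png',np.hstack([a,b]))
print(robot.current_t(),robot.current_tcp_pos(),robot.current_contact_force())
E
```

```text
True [ 590.59419246 -142.83916545   62.03358074] [1.19007339 0.16846197 4.28605284]
23.4833 [479.2786307  219.54094661 128.78116551] [-0.05567513  0.41577928  0.78537942]
```

View pics/put.png

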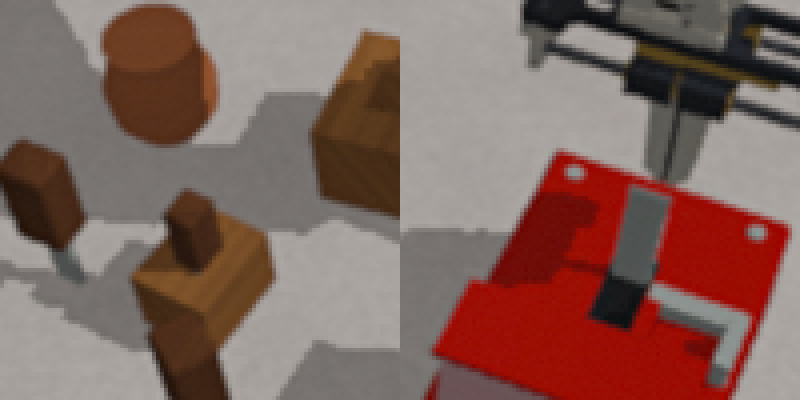

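The opener is back upright in its small block (195,230), and the fingers are closed in front of the free arm. Now a slow push while logging force against actual TCP position.

```bash
python3 - <<'E'
from h import *
Rz=R.from_euler('z',-DP[2]).as_matrix()
c=np.r_[DP[:2],0]
def st():
    return (Rz@(np.array(robot.current_tcp_pos())-c)).round(1).tolist(),(Rz@robot.current_contact_force()).round(1).tolist()
robot.move_linear(W((-68,0,128)),speed=60,f_stop=4);print(st())
for x in range(-64,-17,3):
    robot.move_linear(W((x,0,128)),speed=25); p,f=st(); print(x,p,f)
    if f[0]<-16: break
d=cam('scene');t=cam('top')
a=cv2.resize(d['img'][130:230,330:430],(400,400),interpolation=3);b=cv2.resize(t['img'][140:240,215:315],(400,400),interpolation=3)
for im,dd,o in((a,d,(330,130)),(b,t,(215,140))):
    for th in(.4,.6,.8):
        q=[W((-30+86*np.sin(th-.2),y,70+86*np.cos(th-.2))) for y in(-12,12)]
        q=[tuple(map(int,(proj(dd,v)-o+.5)*4)) for v in q]; cv2.line(im,q[0],q[1],(255,255,0),1)
cv2.imwrite('pics/push.png',np.hstack([a,b]));print(robot.current_t())
E
```

```text
([-67.7, -0.1, 127.9], [-1.0, -0.5, -0.3])
-64 [-64.0, 0.0, 128.0] [-0.2, 0.5, -0.6]
-61 [-60.9, 0.0, 128.0] [-0.2, 0.4, 0.3]
-58 [-58.5, -0.0, 127.9] [-2.7, 0.3, 0.6]
-55 [-55.0, 0.0, 128.0] [-2.8, 0.1, 1.9]
-52 [-51.8, -0.0, 128.0] [-3.9, -0.4, 2.3]
-49 [-48.8, -0.0, 128.0] [-2.8, -0.2, 3.0]
-46 [-45.8, -0.0, 128.0] [-3.5, 0.1, 2.0]
-43 [-42.8, -0.0, 128.0] [-2.6, 0.2, 2.9]
-40 [-40.2, 0.0, 127.9] [-5.1, -0.5, 2.9]
-37 [-37.1, -0.0, 127.9] [-3.3, 0.2, 2.2]
-34 [-34.2, -0.0, 127.8] [-3.7, 0.1, 2.0]
-31 [-31.8, -0.1, 127.6] [-4.6, -0.6, 2.1]
-28 [-28.7, -0.1, 127.3] [-4.8, 0.8, -0.1]
-25 [-25.5, -0.2, 127.3] [-3.8, -0.4, -2.5]
-22 [-22.4, -0.2, 127.6] [-4.9, -0.2, -1.3]
-19 [-19.7, -0.2, 127.7] [-6.2, -1.4, -1.8]
28.4083
```

View pics/push.png

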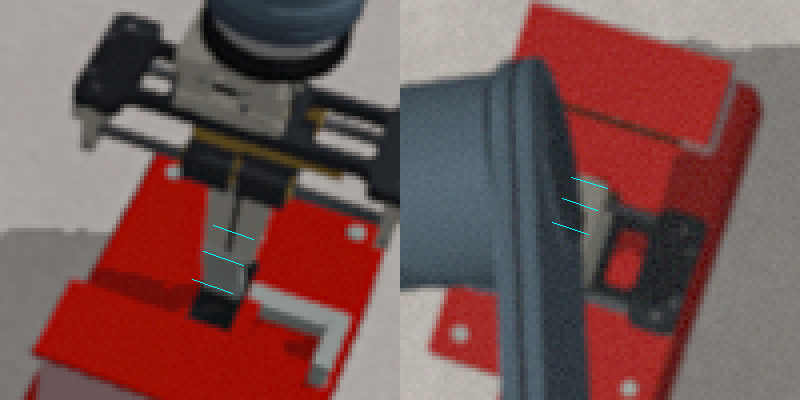

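The force pattern fits the arm coming along. From geometry (fingertip contact 58 mm above the pivot), θ≈0.56 at x −19.7. I'll go a little further for margin, to about 0.65 and well short of the stop, then look closely before handing in.

```bash
python3 - <<'E'
from h import *
Rz=R.from_euler('z',-DP[2]).as_matrix();c=np.r_[DP[:2],0]
for x in(-16.5,-14):
    robot.move_linear(W((x,0,128)),speed=20)
    print((Rz@(np.array(robot.current_tcp_pos())-c)).round(1),(Rz@robot.current_contact_force()).round(1))
robot.sleep(.5)
print((Rz@(np.array(robot.current_tcp_pos())-c)).round(1),(Rz@robot.current_contact_force()).round(1),robot.current_t())
d=cam('scene');o=(365,175)
im=d['img'][o[1]:o[1]+45,o[0]:o[0]+60]
a=cv2.resize(im,(720,540),interpolation=cv2.INTER_CUBIC);a=cv2.convertScaleAbs(a,alpha=1.6)
for th in(.5,.65,.8):
    L=[W((-30+r*np.sin(th-.2)+3,y,70+r*np.cos(th-.2))) for y,r in((-12,86),(12,86))]
    q=[tuple(map(int,(proj(d,v)-o+.5)*12)) for v in L]; cv2.line(a,q[0],q[1],(255,255,0),1)
cv2.imwrite('pics/hold.png',a)
E
```

```text
[-17.3  -0.2 127.7] [-6.6 -1.  -1. ]
[-14.9  -0.2 127.7] [-6.4 -0.2 -1.1]
[-15.   -0.2 127.7] [-7.5 -0.2 -2.1] 29.4583
```

View pics/hold.png

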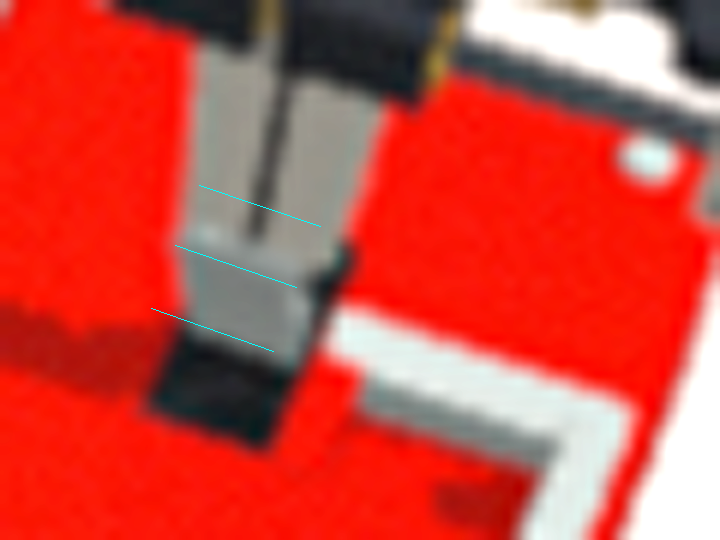

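The arm's top edge, from (190,240) to (310,275), lies on the θ≈0.65 line, clearly past 0.5 and short of 0.8. The hold force is a steady 7 N and the lock stays out. Handing in.

```bash
python3 -c "
from bench import robot
robot.hand_in();print(robot.current_t(),robot.current_contact_force())"
```

```text
the job is handed in; nothing more can be done
the job is handed in; nothing more can be done
```

The job is done and handed in at about 29.5 s. The lock is sprung out, the opener is back in its block, and the bare closed fingers are holding the arm back past its click.

- **Lock:** I pushed it off its detent with the blade. The push built to about 15 N at the wrist and then dropped to zero. A later picture showed the beam on the 26 mm (fully out) outline.
- **Opener:** It did not slip in the grip while prying. It stands upright in the smaller block again; lowering it met about 4 N of contact.
- **Arm:** I pushed it slowly, with about 7.5 N at most. In the last picture its top edge lies at about 0.65 rad, and the geometry gives 0.6 to 0.65. That is past the click at 0.5 and short of the stop at 0.8.

Two readings disagreed with what I expected:
- **Pry force:** The 15 N peak was higher than the 6 N quoted for the detent, and the snap came about 3 mm later than planned.
- **Opener tip:** It appeared about 3 pixels off its computed place, by the same amount when picked and when returned.

I did not move near the canister or bombilla. The gourd was standing undisturbed in the picture taken after the opener was put back. I made no separate final check of these three.

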